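# Turn the banding wheel until the vase's handle faces front

## Task

The grey vase standing on the banding wheel carries raw, unfired glaze, so it must not be touched. With a fingertip, gently push the notched rim of the wheel round until the vase's handle points squarely at the front edge of the bench (the robot's side), ready for touching up, and leave it standing still there. Do not lift or carry anything, do not spin the wheel fast, and leave the other things on the bench where they are.

Things in the scene. Friction and masses are not known exactly. Their poses are not given: they have to be found in the camera images.
- banding_wheel: The banding wheel's fixed cast-metal base, a round foot 184 mm across that tapers to a 48 mm bearing tube; it does not move. Origin: centre of the underside, on the bench top, on the wheel's vertical axis. Its axes are always parallel to the world axes (x away from the robot, y to its left, z up). The turning head it carries is described under wheel_head.
- wheel_center (a point): The point on the wheel's vertical axis at the level of the head's flat top, 100 mm above the bench; the vase stands here. It does not turn.
- wheel_head (a joint): Angle (rad) of the turning head, a flat aluminium disc 280 mm across, 13 mm thick, its underside 87 mm above the bench with free space below, save for the base. Positive is anticlockwise from above, not wrapped; no stops, no spring. Stiff greased bearing: a push of about 1 N at the rim turns it; let go, it soon stops and stays. At 0, rim_notch lies on world -x of the axis.
- rim_notch (a point): Middle of the mouth of one of the head's eight equal finger notches, 140 mm from the axis at the level of the head's top; it turns with the head. Notches are 45 degrees apart, open outward, upward and downward: round bites 55 mm wide at the mouth, 35 mm wide halfway in, 20 mm deep (floor 120 mm from the axis, lands between them 140 mm).
- vase: The matt grey vase, 143 mm tall, at most 83 mm across, 0.5 kg, standing loose in the middle of the wheel's head and turning with it. Origin: centre of its foot (on the head's top); z up. Its one loop handle stands out on its own -x side, so the handle faces front exactly when the vase's x axis points along world +x (yaw 0). The vase's yaw is not linked to wheel_head's zero.
- vase_handle (a point): The outermost point of the vase's loop handle, 65 mm from the vase's axis on its own -x side, 100 mm above the foot. Facing front means that this point lies straight towards world -x from the vase's axis.
- caliper: Bystander: yellow plastic vernier caliper lying flat, 190 mm long, 7 mm thick. Origin under the middle of its beam, beam along its x.
- paddle: Bystander: flat wooden beating paddle lying on the bench, 305 mm long, 66 mm wide, 15 mm high. Origin where blade and handle meet, blade to its +x.
- rib: Bystander: half-moon wooden throwing rib lying flat, 90 x 28 x 7 mm. Origin at the middle of its straight edge.
- bowl: Bystander: empty terracotta bowl, 124 mm across, 50 mm tall. Origin under its centre.
- lid_pot: Bystander: white ceramic pot with a hinged lid and a knob, 100 mm across, 110 mm tall. Origin under its centre.
Mind the look-alikes: they are no part of the job. Of the things like the vase, leave any that is orange; of the rest the larger one is meant.

How it is judged:
By the outcome, as a careful person would: the job done as asked, in the order asked, and still so for the second after the job is handed in, with the robot touching nothing.
It also fails if it takes over 72 s, if anything falls off the work surface, if the arm or the gripper's body presses on something with over 40 N, if the wrist force passes 120 N, or if a joint passes its speed limit or range.

## Robot

A 7-joint arm with a two-finger parallel gripper is mounted at the origin on the work surface. World frame = base frame: x ahead of the robot, y to its left, z up, the work surface at z = 0. Lengths are in m, angles in rad, forces in N, time in s.
With the tool pointing down it reaches from about 0.4 to 0.85 m from the base axis. Payload 4.5 kg.
Tool frame: the origin (TCP) lies midway between the tips of the shut fingers; the grasp point (between the pads) lies 19 mm behind it; z points along the fingers, x is the direction in which the jaws open and shut, and the axes are right-handed (so a half turn about z gives the same grasp; the last joint's range is limited). The gripper opens to 85 mm and grips with 20 to 120 N. Pads are 22 mm wide; open, the fingers measure 114 mm over their backs; the gripper's body (76 mm by 85 mm) begins 54 mm behind the grasp point. The pads swing forward as they close: fully open they stand 13 mm farther back than shut.
Start: joints at [1.209, 0.689, -0.195, 1.565, 0.157, 0.902, -0.215], TCP at [0.241, -0.577, 0.231] pointing down, gripper open.
Joint ranges: [-3.01, 3.01], [-0.46, 2.08], [-1.47, 1.51], [0.13, 2.56], [-1, 4.14], [0.04, 2.09], [-2.66, 2.66]. Speed limits (rad/s): [2.57, 2.57, 3.14, 3.14, 3.14, 3.14, 3.14].

## Interface

Orientations are given as [roll, pitch, yaw] about the fixed x, y, z axes, in that order (R = Rz(yaw) Ry(pitch) Rx(roll)).
In Python, from bench import arm gives the robot as it stands. The module is installed in compiled form; this text tells all that it offers. Calls block until the motion is done:
- arm.move_ptp(position, orientation): joint-space move of the TCP to a pose.
- arm.move_l(position, rotation=None, feed=0.15, max_force=None): straight line of the TCP; rotation=None keeps the orientation; feed is the mean speed in m/s. With max_force (N) it stops when the force on the tool has changed by that much, and returns True; else False.
- arm.goto_joints(angles): joint-space move.
- arm.open_gripper() and arm.clamp(newtons=None): open the fingers fully, or close them until they stop; newtons is the grip in N (None keeps the last).
- arm.hold(seconds).
- arm.solve_ik(position, orientation): joint angles nearest the present ones, or None.
- arm.get_image(name): name is "scene" or "side" or "wrist"; returns a dict with "color" (480x640x3 uint8, red, green, blue), "depth" (480x640 float32, m along the optical axis (not along the pixel's ray), 0 where there is no reading), "vfov" (degrees; the focal length in pixels is half the picture's height over the tangent of half this angle, whatever the lens; pixels are square), "cx", "cy" (the principal point, pixels), "dist_coeffs" ([k1, k2, p1, p2, k3] as OpenCV has them; the pictures are not rectified), "extrinsics" (4x4, takes a point from world to camera coordinates). Camera axes: x right, y up, looking along -z (the intrinsics and any distortion apply to the point x, -y, -z); pixel columns grow to the right and rows downward; lengths in m; the calibration is good to about 2 mm. A picture is of the moment at which its call begins.
A pose or a line that the arm cannot do raises arm.MotionError and nothing moves.
- arm.sign_off(): hands the job in, once; it reports no verdict.
Readings, each from a call of its own:
- arm.get_t(): time.
- arm.get_q(): joint angles.
- arm.get_qvel(): joint speeds.
- arm.get_effort(): joint torques, N m.
- arm.get_tcp_pos(): TCP position.
- arm.get_tcp_rot(): TCP orientation.
- arm.get_wrist_force(): force on the tool from outside, world axes, zero at the start.
- arm.get_ft_torque(): the same for the moment, N m.
- arm.get_gripper_width(): finger opening in m.
Only numpy, scipy, OpenCV 4.12 (cv2) and the standard library are available. Lean on these libraries where they do the work, as an engineer would, in place of code of your own. Each camera call takes 0.05 s, during which the arm holds its last target.

## Working session

There is one attempt and no reset: what is moved stays moved. The work goes in short steps, each a Python script; the robot and the scene stay as the last script left them, time stands still between calls to the robot, and variables do not carry over. Pictures are saved under pics/ and viewed, and the job is handed in when it is done.

```bash
mkdir -p pics; cat > h.py <<'E'
import numpy as np, cv2
from bench import arm
def K(im):
    f=240/np.tan(np.radians(im['vfov'])/2)
    return np.array([[f,0,im['cx']],[0,f,im['cy']],[0,0,1]])
def ray(im,uv):
    uv=np.asarray(uv,float).reshape(-1,1,2)
    n=cv2.undistortPoints(uv,K(im),np.array(im['dist_coeffs'],float)).reshape(-1,2)
    d=np.c_[n[:,0],-n[:,1],-np.ones(len(n))]
    E=np.array(im['extrinsics']);R=E[:3,:3];c=-R.T@E[:3,3]
    return c,d@R
def onplane(im,uv,z):
    c,d=ray(im,uv); s=(z-c[2])/d[:,2]
    return c+s[:,None]*d
def pts(im,uv):
    uv=np.asarray(uv,int).reshape(-1,2); c,d=ray(im,uv)
    return c+im['depth'][uv[:,1],uv[:,0]][:,None]*d
def proj(im,P):
    E=np.array(im['extrinsics']);p=np.asarray(P,float).reshape(-1,3)@E[:3,:3].T+E[:3,3]
    p=p*[1,-1,-1]
    return cv2.projectPoints(p.reshape(-1,1,3),np.zeros(3),np.zeros(3),K(im),np.array(im['dist_coeffs'],float))[0].reshape(-1,2)
def save(im,n): cv2.imwrite('pics/'+n,im['color'][:,:,::-1])
E
python3 - <<'E'
from h import *
for n in ['scene','side','wrist']:
    im=arm.get_image(n); save(im,n+'0.png'); np.save(n+'0.npy',im,allow_pickle=True)
    E=np.array(im['extrinsics']);print(n,im['vfov'],im['cx'],im['cy'],im['dist_coeffs'],-E[:3,:3].T@E[:3,3],(im['depth']>0).mean())
print(arm.get_t(),arm.get_tcp_pos(),arm.get_tcp_rot())
E
```

```text
scene 49.582260506902216 315.3459187915543 242.5797091723123 [-0.06318427  0.          0.          0.          0.        ] [1.12029049 0.76349493 0.89277644] 0.9948795572916667
side 56.81284248447873 315.7130577970522 240.7749023840306 [0.0094091 0.        0.        0.        0.       ] [0.25151656 0.61284225 0.76439901] 0.9961100260416667
wrist 67.28663500553779 325.52315700895804 233.663547535813 [-0.06234971  0.          0.          0.          0.        ] [ 0.31030522 -0.54656836  0.37349296] 0.9960188802083333
0.15 [ 0.24074159 -0.57624467  0.23068116] [ 3.14146513e+00  1.37162146e-03 -1.17490477e+00]
```

View pics/scene0.png

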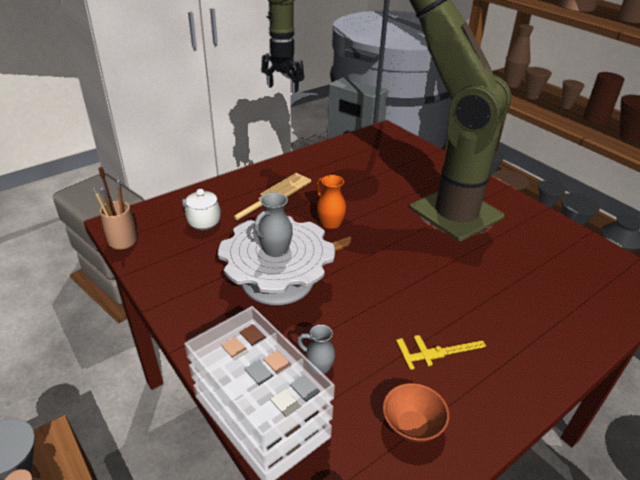

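View pics/side0.png

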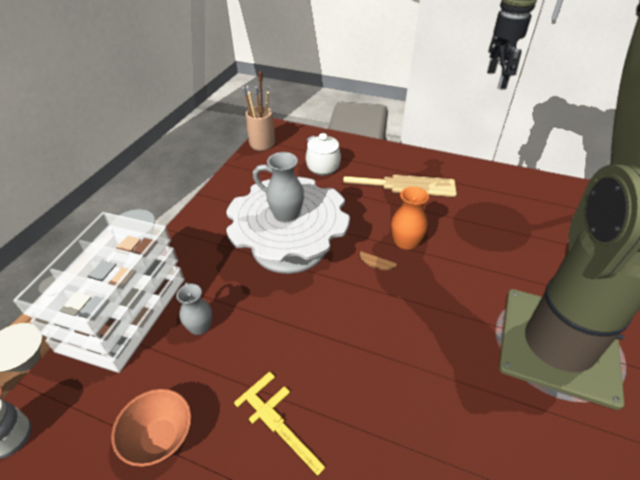

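View pics/wrist0.png

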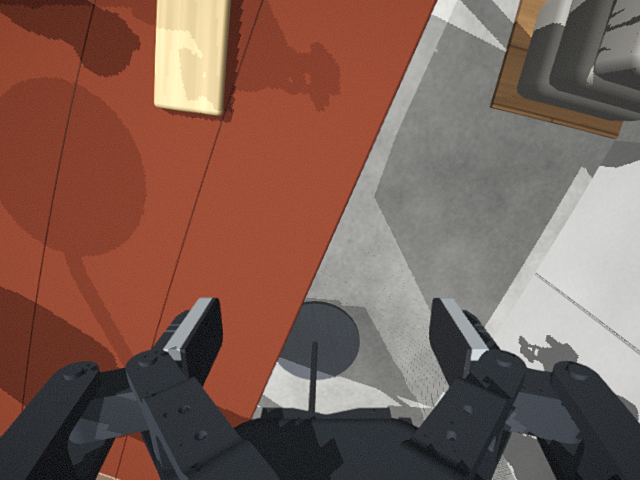

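Three vase-like things show up in the scene view: a grey one on the wheel at (275,228), a smaller grey one on the bench at (320,350), and an orange one at (331,203). The grey one on the wheel fits: it isn't orange, and it's the larger of the two grey ones. Next I'll measure the wheel and confirm the vase in a crop.

```bash
cat > meas.py <<'E'
from h import *
from scipy.optimize import least_squares
def cloud(im):
    v,u=np.mgrid[0:480,0:640]; uv=np.c_[u.ravel(),v.ravel()]
    P=pts(im,uv); ok=im['depth'].ravel()>0
    P[~ok]=9; return P.reshape(480,640,3)
def wheel(im,c0,verbose=True):
    # head rim pixels: z~0.1 band, contour onto the plane z=.1
    P=cloud(im)
    m=(abs(P[...,2]-.1)<.006)&(np.hypot(P[...,0]-c0[0],P[...,1]-c0[1])<.17)
    m=m.astype(np.uint8)
    cs,_=cv2.findContours(m,cv2.RETR_EXTERNAL,cv2.CHAIN_APPROX_NONE)
    c=max(cs,key=cv2.contourArea).reshape(-1,2)
    Q=onplane(im,c,.1)[:,:2]
    def prof(a): # notch profile radius at angle offset a from nearest notch: circle bite
        # bite circle: half-width 27.5 mouth (r~.1372 chord), depth 20
        a=(a+np.pi/8)%(np.pi/4)-np.pi/8
        # circle through (120,0) and mouth (137.3,+-27.5)
        x1=np.sqrt(.14**2-.0275**2); h=x1-.12; R=(h*h+.0275**2)/(2*h); d=.12+R
        s=np.clip(R*R-(d*np.sin(a))**2,0,None)
        r=d*np.cos(a)-np.sqrt(s)
        return np.where(abs(a)<np.arcsin(.0275/.14),np.minimum(r,.14),.14)
    def res(p):
        D=Q-p[:2]; r=np.hypot(*D.T); a=np.arctan2(D[:,1],D[:,0])
        return r-prof(a-p[2])
    best=min((least_squares(res,[*c0,k],loss='soft_l1',f_scale=.002) for k in np.radians(np.arange(0,45,7.5))),key=lambda s:s.cost)
    return best.x,np.median(abs(best.fun)),Q,P
def vasepts(P,c):
    return P[(np.hypot(P[...,0]-c[0],P[...,1]-c[1])<.08)&(P[...,2]>.108)&(P[...,2]<.26)]
E
python3 - <<'E'
from meas import *
for n,c0 in [('scene',None),('side',None)]:
    im=np.load(n+'0.npy',allow_pickle=True).item(); P=cloud(im)
    m=(abs(P[...,2]-.1)<.006); 
    # restrict to wheel area near pixel
    px=(275,255) if n=='scene' else (288,220)
    c0=onplane(im,[px],.1)[0,:2]
    for _ in range(2):
        p,r,Q,P=wheel(im,c0); c0=p[:2]
    print(n,p[:2],np.degrees(p[2])%45,r)
    V=vasepts(P,p)
    for z0,z1 in [(.11,.13),(.13,.15),(.15,.17),(.17,.19),(.19,.21),(.21,.23),(.23,.25)]:
        W=V[(V[:,2]>z0)&(V[:,2]<z1)]; d=W[:,:2]-p[:2]; rr=np.hypot(*d.T)
        far=d[rr>.05]
        print(z0,len(W),rr.max().round(3),len(far),far.mean(0).round(3) if len(far) else '', np.degrees(np.arctan2(*far.mean(0)[::-1])).round(1) if len(far) else '')
    print(V[:,2].max())
    for nm,px in dict(scene=dict(bowl=(415,412),cal=(440,350),pot=(203,215),orange=(331,203),smallgrey=(320,350),rib=(342,243),pad=(270,195),padend=(306,178),tray=(255,380)),side=dict(rib=(378,261),pad=(425,185),padend=(350,181),orange=(410,225),pot=(323,155))) [n].items(): print(nm,pts(im,[px])[0].round(3))
    big=cv2.resize(im['color'][px[1]-80:px[1]+70,px[0]-90:px[0]+90],None,fx=4,fy=4,interpolation=cv2.INTER_CUBIC)
    cv2.imwrite(f'pics/crop_{n}.png',big[:,:,::-1])
E
```

```text
scene [ 0.6072432  -0.05779786] 30.272451804005353 0.00211281092973023
0.11 130 0.039 0  
0.13 182 0.042 0  
0.15 239 0.05 1 [0.049 0.01 ] 11.8
0.17 355 0.062 27 [0.054 0.014] 14.2
0.19 263 0.065 38 [0.059 0.014] 13.2
0.21 314 0.063 38 [0.055 0.012] 12.6
0.23 282 0.038 0  
0.24488260289462505
bowl [0.598 0.421 0.004]
cal [0.444 0.343 0.007]
pot [ 0.663 -0.344  0.058]
orange [ 0.367 -0.153  0.089]
smallgrey [0.693 0.231 0.073]
rib [ 0.384 -0.076  0.007]
pad [ 0.602 -0.086  0.239]
padend [ 0.276 -0.395  0.016]
tray [0.86  0.262 0.139]
side [ 0.60207356 -0.05953122] 29.97185058918439 0.0020948001409000078
0.11 144 0.037 0  
0.13 191 0.041 0  
0.15 305 0.053 2 [0.05  0.012] 13.9
0.17 430 0.065 36 [0.054 0.014] 14.5
0.19 341 0.067 42 [0.059 0.015] 14.5
0.21 383 0.066 44 [0.056 0.014] 14.1
0.23 381 0.049 0  
0.24606850928552215
rib [ 0.387 -0.083  0.008]
pad [ 0.346 -0.394  0.015]
padend [ 0.543 -0.338  0.015]
orange [ 0.337 -0.142  0.086]
pot [ 0.628 -0.352  0.071]
```

View pics/crop_scene.png

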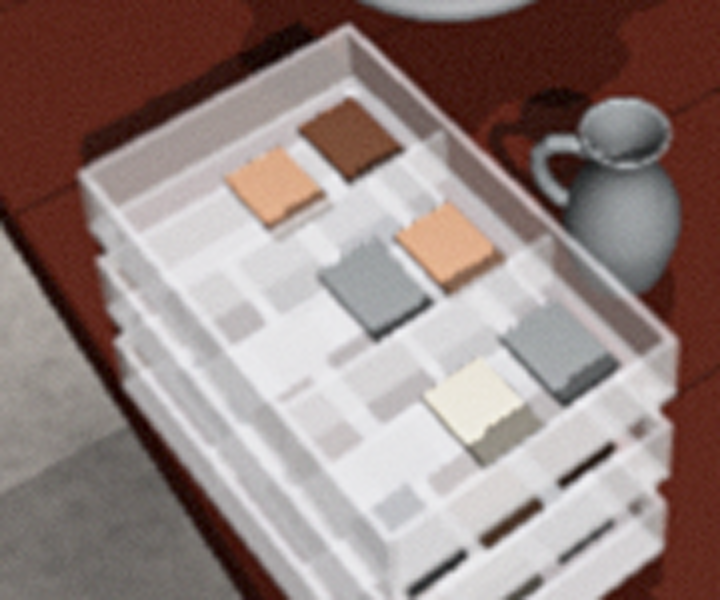

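View pics/crop_side.png

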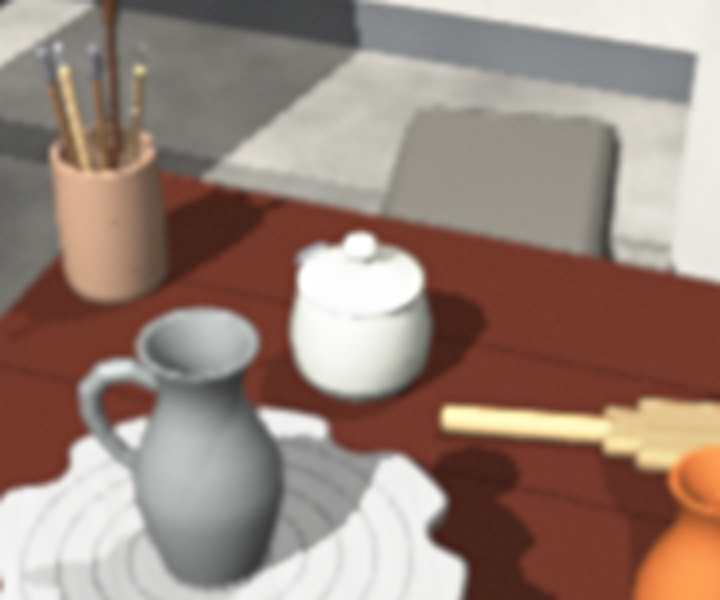

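The side crop confirms the target: the grey vase stands on the wheel, its loop handle pointing away from the robot. The depth points put the handle at about +14°. Both cameras view it from +y, so the true angle is probably a few degrees less. That means about +168° anticlockwise. Notches are at about 30°+45k. Next I'll check where around the rim the arm can work.

```bash
python3 - <<'E'
from meas import *
c=np.array([.605,-.0585])
for ph in range(30,331,15):
    a=np.radians(ph); yaw=(a-np.pi/2+np.pi)%(2*np.pi)-np.pi
    out=[]
    for r,z in [(.141,.08),(.19,.2)]:
        p=c+r*np.array([np.cos(a),np.sin(a)])
        q=arm.solve_ik([*p,z],[np.pi,0,yaw]); out.append(None if q is None else np.round(q,2).tolist())
    print(ph,out)
im=np.load('side0.npy',allow_pickle=True).item();P=cloud(im)
for n,x,y,w in [('orange',.345,-.147,.06),('pot',.645,-.35,.07),('rib',.385,-.08,.04)]:
    s=P[(np.hypot(P[...,0]-x,P[...,1]-y)<w)&(P[...,2]>.004)]; print(n,s[:,2].max(),s.min(0),s.max(0))
E
```

```text
30 [[-0.03, 1.0, -0.1, 1.32, 0.12, 0.82, -1.22], [-0.05, 0.94, -0.14, 1.06, 0.12, 1.15, -1.23]]
45 [[-0.04, 0.98, -0.17, 1.4, 0.2, 0.78, -1.07], [-0.07, 0.9, -0.22, 1.17, 0.19, 1.09, -1.08]]
60 [[-0.04, 0.95, -0.23, 1.5, 0.28, 0.73, -0.92], [-0.08, 0.85, -0.29, 1.31, 0.26, 1.02, -0.93]]
75 [[-0.04, 0.92, -0.28, 1.6, 0.36, 0.67, -0.77], [-0.07, 0.8, -0.36, 1.46, 0.32, 0.95, -0.78]]
90 [[-0.03, 0.89, -0.32, 1.72, 0.44, 0.61, -0.61], [-0.05, 0.74, -0.44, 1.61, 0.38, 0.88, -0.63]]
105 [[-0.01, 0.86, -0.35, 1.83, 0.53, 0.55, -0.45], [-0.0, 0.69, -0.51, 1.76, 0.45, 0.81, -0.47]]
120 [[0.02, 0.83, -0.38, 1.94, 0.62, 0.49, -0.28], [0.06, 0.65, -0.58, 1.9, 0.51, 0.74, -0.29]]
135 [[0.07, 0.81, -0.39, 2.03, 0.72, 0.44, -0.1], [0.15, 0.61, -0.65, 2.02, 0.57, 0.69, -0.08]]
150 [[0.14, 0.8, -0.42, 2.1, 0.84, 0.41, 0.09], [0.27, 0.59, -0.71, 2.11, 0.63, 0.66, 0.17]]
165 [[0.24, 0.81, -0.48, 2.14, 0.95, 0.42, 0.31], [0.41, 0.58, -0.77, 2.17, 0.68, 0.65, 0.47]]
180 [[0.37, 0.82, -0.56, 2.14, 1.02, 0.47, 0.57], [0.58, 0.6, -0.85, 2.17, 0.73, 0.68, 0.78]]
195 [[0.47, 0.84, -0.61, 2.11, 1.02, 0.52, 0.9
[... 507 characters left out ...]
0.4, 0.91, -2.47]]
285 [[0.05, 0.97, 0.35, 1.54, -0.45, 0.71, -2.27], [0.11, 0.85, 0.37, 1.37, -0.34, 0.98, -2.32]]
300 [[0.05, 0.99, 0.3, 1.44, -0.36, 0.77, -2.14], [0.11, 0.9, 0.3, 1.22, -0.27, 1.06, -2.18]]
315 [[0.05, 1.01, 0.23, 1.35, -0.27, 0.81, -1.99], [0.1, 0.94, 0.23, 1.1, -0.21, 1.12, -2.03]]
330 [[0.04, 1.03, 0.16, 1.29, -0.18, 0.84, -1.85], [0.08, 0.98, 0.16, 1.0, -0.14, 1.18, -1.87]]
orange 0.14790061855782 [ 0.28650145 -0.20625911  0.00400366] [ 0.40210565 -0.08746413  0.14790062]
pot 0.1130227260834068 [ 0.5776886  -0.41890636  0.00400452] [ 0.70585123 -0.29618644  0.11302273]
rib 0.012525392516397171 [ 0.34616011 -0.1189109   0.00400332] [ 0.42453191 -0.04486548  0.01252539]
```

```bash
cat >> h.py <<'E'
C=np.array([.605,-.0585])
def pose(ph,r,z):
    a=np.radians(ph); p=C+r*np.array([np.cos(a),np.sin(a)])
    return [p[0],p[1],z],[np.pi,0,(a-np.pi/2+np.pi)%(2*np.pi)-np.pi]
E
python3 - <<'E'
from h import *
arm.clamp(20); p=np.array(arm.get_tcp_pos()); 
arm.move_l([p[0],p[1],.40],feed=.2)
arm.move_ptp(*pose(75,.20,.40)); print(arm.get_t(),arm.get_tcp_pos(),arm.get_gripper_width())
im=arm.get_image('wrist');save(im,'w1.png')
arm.move_l(*pose(75,.185,.08),feed=.15)
print(arm.get_wrist_force())
print('hit',arm.move_l(*pose(75,.141,.08),feed=.05,max_force=4)); print(arm.get_t(),arm.get_tcp_pos(),arm.get_wrist_force())
for n in ['scene','side','wrist']: save(arm.get_image(n),n+'1.png')
E
```

```text
4.8083 [0.65712605 0.13332217 0.39994629] 0.00012308844287506053
[-1.20370188 -0.34464067  0.22237948]
hit False
8.175 [0.64156538 0.07837042 0.08008979] [-0.8275049   0.44383525  0.26901065]
```

View pics/side1.png

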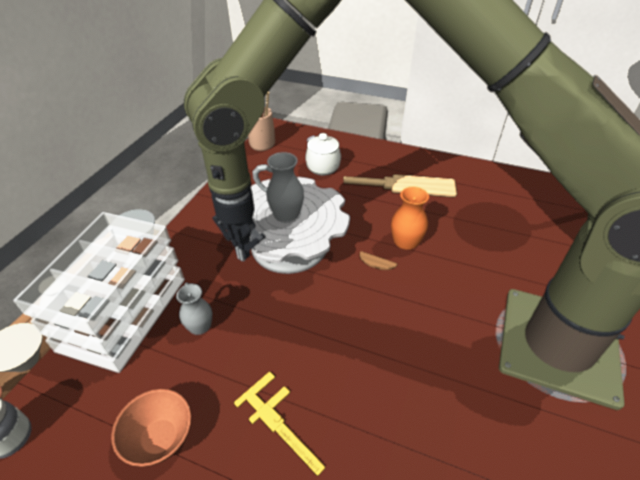

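View pics/wrist1.png

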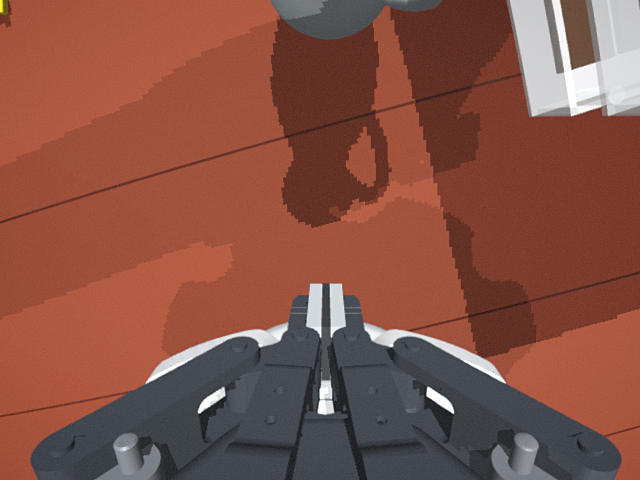

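View pics/w1.png

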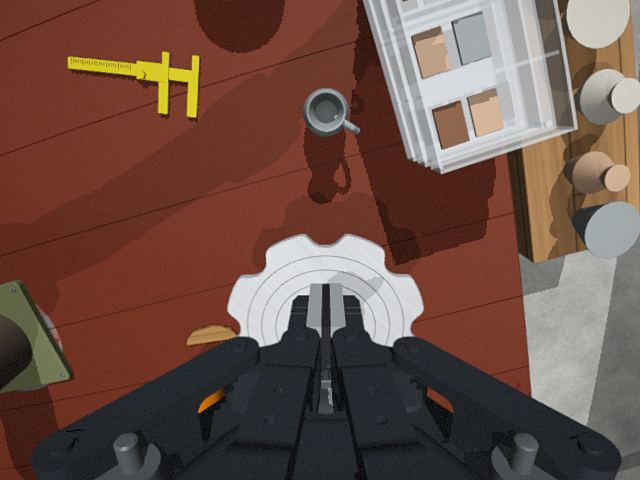

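The shut fingertip is in the notch at about 75° (wrist view, about (325,330)), clear of the vase. The linkage arms stand high and wide of the vase. First stroke: about 85° anticlockwise.

```bash
cat >> h.py <<'E'
def arc(a0,a1,step=6,feed=.05,lim=15,r=.141,z=.08):
    n=int(np.ceil(abs(a1-a0)/step))
    for a in np.linspace(a0,a1,n+1)[1:]:
        if arm.move_l(*pose(a,r,z),feed=feed,max_force=lim): print('FORCE at',a,arm.get_wrist_force()); return a
    return a1
E
python3 - <<'E'
from h import *
t=arm.get_t(); a=arc(75,100); print(a,arm.get_t()-t,arm.get_wrist_force())
save(arm.get_image('side'),'side2.png')
a=arc(a,158); print(a,arm.get_t(),arm.get_wrist_force())
E
```

```text
100 2.0 [-0.80062743  2.29470237  0.20208499]
158 14.7083 [-8.94112167  2.16958267  4.1649006 ]
```

View pics/side2.png

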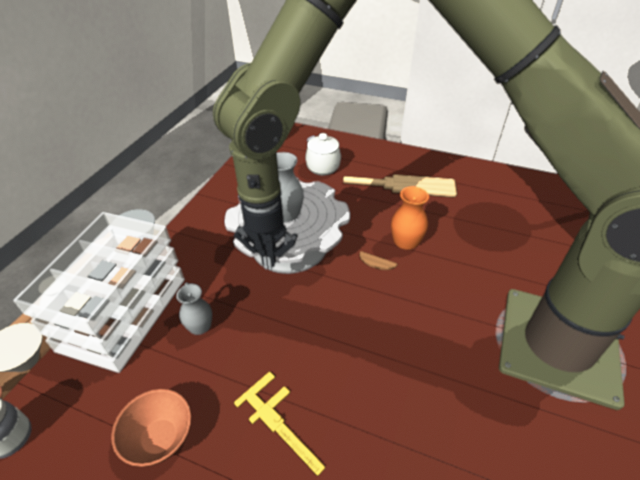

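```bash
python3 - <<'E'
from meas import *
arm.move_l(*pose(158,.185,.08),feed=.08); print(arm.get_wrist_force())
arm.move_l(*pose(158,.205,.36),feed=.25)
arm.move_ptp(*pose(70,.24,.40)); print(arm.get_t())
for n in ['scene','side']:
    im=arm.get_image(n); save(im,n+'3.png'); np.save(n+'3.npy',im,allow_pickle=True)
    p,r,Q,P=wheel(im,C); print(n,p[:2],np.degrees(p[2])%45,r,len(Q))
    V=vasepts(P,p); d=V[:,:2]-p[:2]; rr=np.hypot(*d.T); f=d[(rr>.05)&(V[:,2]<.23)].mean(0); print(len(V),f,np.degrees(np.arctan2(f[1],f[0])))
E
```

```text
[ 0.57635872 -0.45853734  0.99848488]
17.8917
scene [ 0.60724912 -0.05798167] 17.033820016728644 0.002026985055721492 384
1711 [-0.00152465  0.05754242] 91.51775542345287
side [ 0.60225532 -0.05953731] 16.81739996278449 0.0022980613851158044 400
1979 [-0.00120804  0.05796345] 91.1939547421382
```

View pics/side3.png

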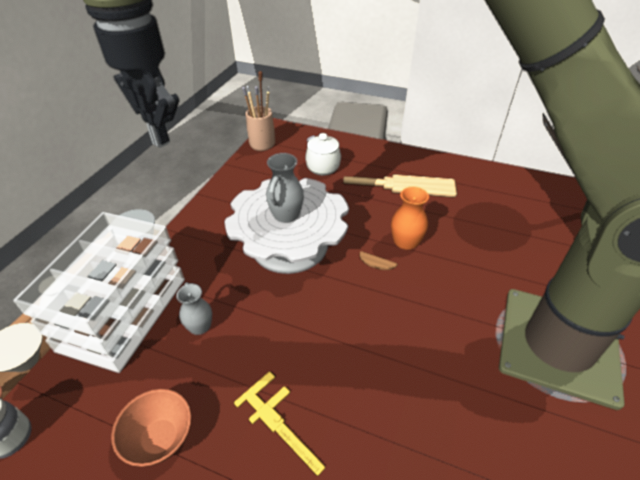

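View pics/scene3.png

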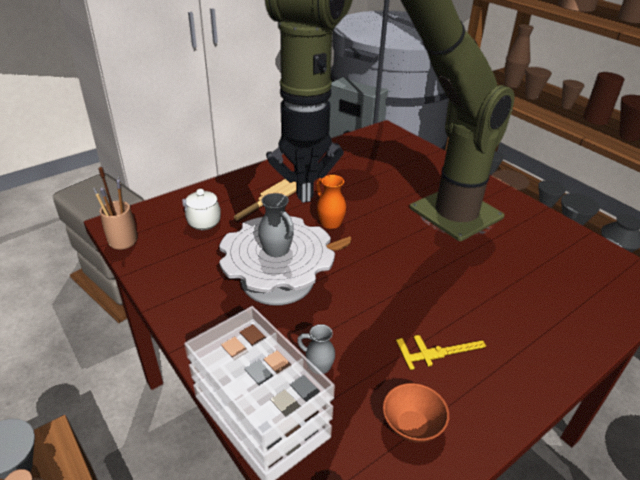

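Both views agree the wheel turned +76.8°, and the vase turned with it (handle now at 91.3°). The fingertip leads the notch by about 6°. Second stroke: from the notch at 62°, stopping slightly short.

```bash
python3 - <<'E'
from meas import *
arm.move_l(*pose(62,.187,.2),feed=.25)
arm.move_l(*pose(62,.187,.08),feed=.12)
print('hit',arm.move_l(*pose(62,.142,.08),feed=.06,max_force=4))
a=62
for b in [90,120,140,154]:
    a=arc(a,b,step=7,r=.142); print(a,arm.get_t(),arm.get_wrist_force())
arm.move_l(*pose(a,.187,.08),feed=.08)
arm.move_l(*pose(a,.205,.36),feed=.25)
print(arm.get_t())
E
python3 - <<'E'
from h import *
# find a pose whose wrist camera looks down at vase: camera is 75mm toward -tool y
C=np.array([.605,-.0585])
for yaw in np.radians([90,60,120,0,-60,-90]):
    o=np.array([-np.sin(yaw),np.cos(yaw)])
    for d in [.0,.15]:
      p=C+o*d
      print(np.degrees(yaw).round(),d,[z for z in (.36,.4,.45,.5) if arm.solve_ik([*p,z],[np.pi,0,yaw]) is not None])
im=arm.get_image('wrist'); E=np.array(im['extrinsics']); print(arm.get_tcp_pos(),arm.get_tcp_rot(),-E[:3,:3].T@E[:3,3],E[2,:3]); save(im,'w4.png')
for n in ['scene','side']:
    im=arm.get_image(n); save(im,n+'4.png')
E
```

```text
hit False
90 23.025 [-0.25746733 -0.53832047  0.59076369]
120 25.275 [-1.01003103  1.4910136  -0.64962749]
140 26.725 [-5.9359093   3.42759784  2.75294577]
154 27.725 [-7.91159438  1.58635026  4.57568907]
29.7083
90.0 0.0 [0.36, 0.4, 0.45, 0.5]
90.0 0.15 [0.36, 0.4, 0.45, 0.5]
60.0 0.0 [0.36, 0.4, 0.45, 0.5]
60.0 0.15 [0.36, 0.4, 0.45, 0.5]
120.0 0.0 [0.36, 0.4, 0.45, 0.5]
120.0 0.15 [0.36, 0.4, 0.45, 0.5]
0.0 0.0 [0.36, 0.4, 0.45, 0.5]
0.0 0.15 [0.36, 0.4, 0.45, 0.5]
-60.0 0.0 [0.36, 0.4, 0.45, 0.5]
-60.0 0.15 [0.36, 0.4, 0.45, 0.5]
-90.0 0.0 [0.36, 0.4, 0.45, 0.5]
-90.0 0.15 [0.36, 0.4, 0.45, 0.5]
[0.42012699 0.03086694 0.35887132] [-3.13953901e+00  1.32935466e-03  1.11699406e+00] [0.35120939 0.06468979 0.50204281] [-0.26592774  0.13183637  0.95493539]
```

View pics/side4.png

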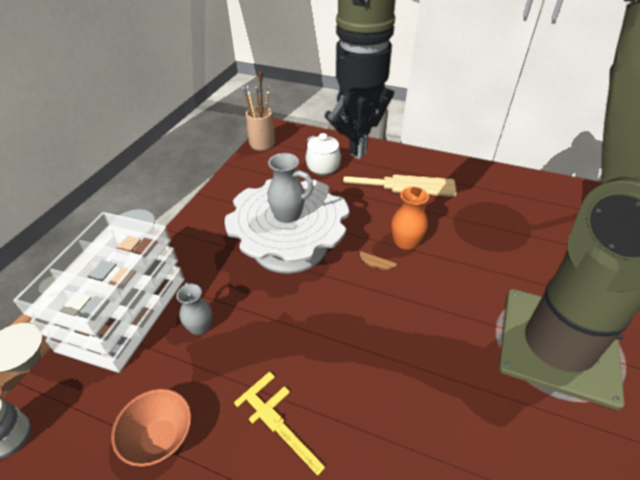

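View pics/w4.png

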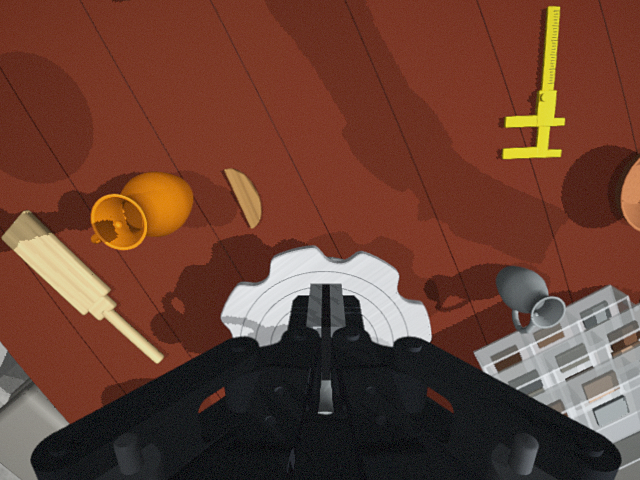

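```bash
cat > look.py <<'E'
from meas import *
arm.move_ptp([.57,-.13,.46],[np.pi,0,0]); arm.hold(.3); print(arm.get_t())
for n in ['wrist','scene','side']:
    im=arm.get_image(n); np.save(n+'_l.npy',im,allow_pickle=True); save(im,n+f'_l{arm.get_t():.0f}.png')
def an(n):
    im=np.load(n+'_l.npy',allow_pickle=True).item(); P=cloud(im)
    # rim of the vase mouth / body: circle fit of z slices
    V=P[(np.hypot(P[...,0]-C[0],P[...,1]-C[1])<.08)&(P[...,2]>.108)&(P[...,2]<.26)]
    if n!='wrist':
        p,r,_,_=wheel(im,C); print(n,'wheel',p[:2],np.degrees(p[2])%45,r); c=p[:2]
    else:
        p,r,_,_=wheel(im,C); print(n,'wheel',p[:2],np.degrees(p[2])%45,r); c=p[:2]
    for z0,z1 in [(.15,.18),(.18,.21),(.21,.235)]:
        W=V[(V[:,2]>z0)&(V[:,2]<z1)][:,:2]-C; f=W[np.hypot(*W.T)>.05]
        if len(f): print(z0,len(f),f.mean(0)+C,np.degrees(np.arctan2(*(f.mean(0)+C-c)[::-1])))
    T=V[V[:,2]>.237][:,:2]; print('top',len(T),(T.min(0)+T.max(0))/2,np.ptp(T,axis=0),V[:,2].max())
for n in ['wrist','scene','side']:
    try: an(n)
    except Exception as e: print(n,e)
E
python3 look.py; ls pics
```

```text
31.1167
wrist wheel [ 0.60314476 -0.06137177] 12.082081982108363 0.0010604740071707697
0.21 169 [ 0.54682687 -0.0579073 ] 176.47981483511978
top 1147 [ 0.60159306 -0.05980734] [0.0610404  0.05917821] 0.24590402412635803
scene wheel [ 0.60790286 -0.05756285] 12.184848708840002 0.002106214225899683
0.15 11 [ 0.55254307 -0.05542826] 177.7918525839072
0.18 54 [ 0.54722892 -0.05527686] 177.8423084177315
0.21 21 [ 0.54862119 -0.05496775] 177.49342984929663
top 169 [ 0.60308064 -0.06077825] [0.06223025 0.06521397] 0.24623376746482417
side wheel [ 0.60239155 -0.05905053] 12.189807739749776 0.002389657744933077
0.15 14 [ 0.55018481 -0.05458813] 175.11449149288765
0.18 60 [ 0.54327884 -0.05511502] 176.19107835141637
0.21 57 [ 0.54661333 -0.05607914] 176.95064708964063
top 245 [ 0.60179498 -0.06050053] [0.06097573 0.06075043] 0.24710049606024365
crop_scene.png
crop_side.png
scene0.png
scene1.png
scene3.png
scene4.png
scene_l31.png
side0.png
side1.png
side2.png
side3.png
side4.png
side_l31.png
w1.png
w4.png
wrist0.png
wrist1.png
wrist_l31.png
```

View pics/wrist_l31.png

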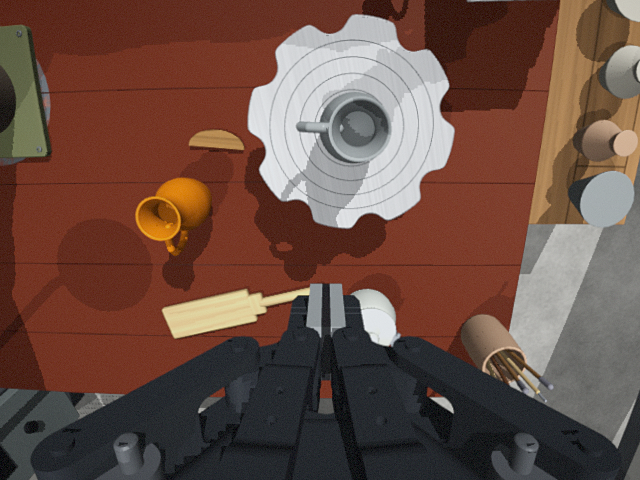

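```bash
cat > fine.py <<'E'
from meas import *
def fine():
    im=np.load('wrist_l.npy',allow_pickle=True).item(); P=cloud(im)
    E=np.array(im['extrinsics']); print('cam',-E[:3,:3].T@E[:3,3])
    def circ(m):
        Q=P[m][:,:2]; A=np.c_[2*Q,np.ones(len(Q))]; s=np.linalg.lstsq(A,(Q**2).sum(1),rcond=None)[0]
        return s[:2],np.sqrt(s[2]+s[0]**2+s[1]**2)
    near=np.hypot(P[...,0]-C[0],P[...,1]-C[1])<.08
    m=(near&(P[...,2]>.24)&(P[...,2]<.26)).astype(np.uint8)
    cs,_=cv2.findContours(m,cv2.RETR_EXTERNAL,cv2.CHAIN_APPROX_NONE); c=max(cs,key=cv2.contourArea).reshape(-1,2)
    (ex,ey),_,_=cv2.fitEllipse(c); top=onplane(im,[(ex,ey)],.244)[0]; print('ellipse ctr',ex,ey,top)
    # foot centre cannot be seen; vase axis = mouth centre
    h=near&(P[...,2]>.15)&(np.hypot(P[...,0]-top[0],P[...,1]-top[1])>.038)&(P[...,2]<.245)
    n,l,st,_=cv2.connectedComponentsWithStats(h.astype(np.uint8)); k=1+st[1:,4].argmax(); h=l==k
    H=P[h]; print(st[k],H.mean(0),H[:,2].min(),H[:,2].max())
    for x in np.arange(.535,.57,.005):
        S=H[abs(H[:,0]-x)<.0025]
        if len(S)>3: print(round(x,3),len(S),'ymid',((S[:,1].max()+S[:,1].min())/2).round(4),'w',np.ptp(S[:,1]).round(4),'z',S[:,2].mean().round(3))
    g=H.mean(0); d=g-top; print('handle vs mouth',np.degrees(np.arctan2(d[1],d[0]))%360)
    vx,vy,_,_=cv2.fitLine(H[:,:2].astype(np.float32),cv2.DIST_L2,0,.01,.01).ravel(); print('handle line dir',np.degrees(np.arctan2(vy,vx))%180)
fine()
E
python3 fine.py
```

```text
cam [ 0.56879167 -0.05277114  0.602849  ]
ellipse ctr 359.65875244140625 128.63162231445312 [ 0.60148883 -0.05924382  0.244     ]
[296  92  81  71 528] [ 0.56720565 -0.05849541  0.19641979] 0.15039148692895027 0.23029401315859532
0.54 40 ymid -0.0577 w 0.0091 z 0.215
0.545 48 ymid -0.0582 w 0.0101 z 0.221
0.55 55 ymid -0.0581 w 0.0099 z 0.225
0.555 54 ymid -0.0581 w 0.0098 z 0.227
0.56 70 ymid -0.0601 w 0.0228 z 0.218
0.565 65 ymid -0.0597 w 0.042 z 0.18
handle vs mouth 178.74942608560556
handle line dir 51.552032
```

```bash
python3 - <<'E'
from meas import *
for s,add in (('0',162.0),('3',85.2)):
  for n in ['scene','side']:
    im=np.load(n+s+'.npy',allow_pickle=True).item(); P=cloud(im); V=vasepts(P,C)
    m=((np.hypot(P[...,0]-C[0],P[...,1]-C[1])<.08)&(P[...,2]>.238)&(P[...,2]<.26)).astype(np.uint8)
    cs,_=cv2.findContours(m,cv2.RETR_EXTERNAL,cv2.CHAIN_APPROX_NONE);c=max(cs,key=cv2.contourArea)
    e=cv2.fitEllipse(c)[0]; t=onplane(im,[e],.243)[0,:2]
    d=V[:,:2]-t; f=d[(np.hypot(*d.T)>.05)&(V[:,2]<.23)&(V[:,2]>.19)].mean(0); a=np.degrees(np.arctan2(f[1],f[0])); print(s,n,t,a,a+add)
E
```

```text
0 scene [ 0.60872829 -0.06056433] 15.92751682001644 177.92751682001645
0 side [ 0.60547683 -0.06249834] 18.070662654549736 180.07066265454972
3 scene [ 0.60826329 -0.05722036] 92.7750958481019 177.9750958481019
3 side [ 0.60485855 -0.05958969] 93.52806596338839 178.7280659633884
```

The handle is at about 178.4° about the vase's own axis (wrist top view 178.5°, the other views about 178–179°). I'll nudge it +1.6° through the same notch, where the fingertip lead is now known to be 6.9°.

```bash
python3 - <<'E'
from h import *
arm.move_ptp(*pose(147.1,.205,.36))
arm.move_l(*pose(147.1,.187,.08),feed=.2)
print('hit',arm.move_l(*pose(147.1,.142,.08),feed=.06,max_force=4))
a=arc(147.1,155.6,step=3,feed=.03,r=.142); print(a,arm.get_wrist_force())
arm.move_l(*pose(a,.187,.08),feed=.08)
arm.move_l(*pose(a,.205,.36),feed=.25)
arm.move_l(*pose(a,.205,.44),feed=.25)
E
python3 look.py; python3 fine.py
```

```text
hit False
155.6 [0.10624393 0.44943044 0.08103356]
39.475
wrist wheel [ 0.60311735 -0.06139186] 14.779782107448396 0.001113159560513069
0.18 1 [ 0.54015095 -0.05530088] 174.47475146153104
0.21 176 [ 0.54707743 -0.06044903] 179.0361307904881
top 1142 [ 0.6018373  -0.05984135] [0.06124321 0.05922238] 0.24598646133395619
scene wheel [ 0.60765426 -0.05830381] 14.860298580434051 0.0020031860699603193
0.15 10 [ 0.55222731 -0.05808849] 179.777412495208
0.18 54 [ 0.54760336 -0.05807203] 179.7788548633975
0.21 24 [ 0.54975456 -0.05726457] 178.97170852159218
top 169 [ 0.60307393 -0.05967584] [0.06068434 0.06289612] 0.24572085914190445
side wheel [ 0.60204844 -0.05923776] 14.74685205837909 0.0023813903732146924
0.15 16 [ 0.55150426 -0.05783144] 178.4062342658084
0.18 64 [ 0.54310335 -0.05793591] 178.7347818502715
0.21 57 [ 0.54639568 -0.05879582] 179.54501635729937
top 243 [ 0.60226801 -0.06023987] [0.06170747 0.06341719] 0.2470116335594572
cam [ 0.56866241 -0.05274769  0.60329029]
ellipse ctr 359.41046142578125 128.59854125976562 [ 0.60143209 -0.05925895  0.244     ]
[296  92  81  71 531] [ 0.5662613  -0.05984913  0.19741895] 0.15817166523671072 0.23043180746132585
0.54 40 ymid -0.0603 w 0.0101 z 0.215
0.545 49 ymid -0.0602 w 0.01 z 0.22
0.55 59 ymid -0.0607 w 0.011 z 0.225
0.555 60 ymid -0.0606 w 0.0109 z 0.226
0.56 74 ymid -0.0602 w 0.0252 z 0.216
0.565 65 ymid -0.0591 w 0.0434 z 0.18
handle vs mouth 180.96134820516914
handle line dir 51.813457
```

```bash
python3 - <<'E'
from meas import *
im=arm.get_image('wrist'); save(im,'wf.png'); p,r,_,_=wheel(im,C); print(np.degrees(p[2])%45,arm.get_wrist_force(),arm.get_t())
a=np.load('scene0.npy',allow_pickle=True).item(); b=np.load('scene_l.npy',allow_pickle=True).item()
cv2.imwrite('pics/diff.png',cv2.absdiff(a['color'],b['color']))
save(b,'scene_f.png')
E
```

```text
14.796835810277154 [ 1.37396565  0.47026744 -0.28851695] 39.675
```

View pics/wf.png

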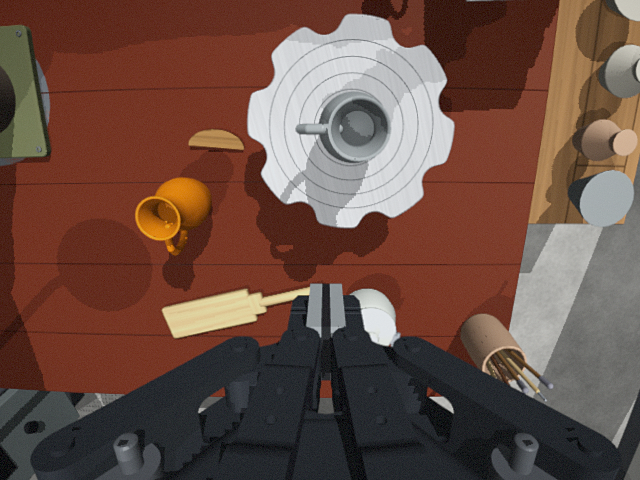

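View pics/diff.png

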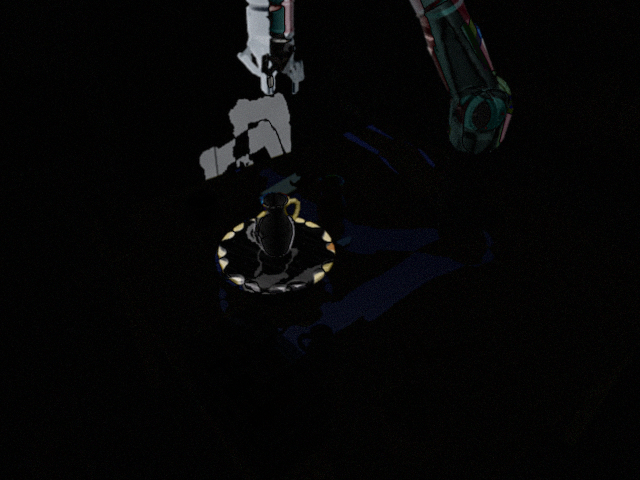

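The wrist view shows the handle at (312,128) level with the mouth centre at (359,128), pointing to the robot's side. The before/after difference image shows changes only in the wheel, vase, arm and shadows. The wheel is still, and the arm is clear of everything, so I'm handing in.

```bash
python3 - <<'E'
from bench import arm
print(arm.sign_off(),arm.get_t())
E
```

```text
the job is handed in; nothing more can be done
the job is handed in; nothing more can be done
```

The vase's handle now faces the front edge to within about 1°, and I handed the job in at about 40 s of the 72 s allowed. With the shut fingertip in the rim notches, I turned the wheel about 165° anticlockwise at about 0.05 m/s or less. That took two long strokes and one small nudge.

- **Handle angle:** my last two checks disagree slightly. From above, the handle lies at about 181° about the mouth centre and 179° about the fitted wheel centre (180° is dead front).
- **Last nudge:** it turned the wheel 2.7°, against the 1.6° I intended. The result still lay within that spread, so I left it there.
- **Standing still:** the wheel angle read the same in two pictures 0.2 s apart after I backed off (14.78° and 14.80°).
- **Forces and contact:** wrist force readings reached about 10 N at most, at the end of a stroke. The gripper was kept clear of the vase, and it turned with the wheel by the same amount.
- **Other items:** comparing the scene before and after shows that only the wheel, vase, arm and shadows changed.

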